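# Bring the empty holder of the pipette carousel to the front

### The arm

A 6-joint arm with a two-finger parallel gripper is mounted at the origin on the work surface. World frame = base frame: x ahead of the robot, y to its left, z up, the work surface at z = 0. Lengths are in mm, angles in rad, forces in N, time in s.
With the tool pointing down it reaches from about 300 to 775 mm from the base axis. Payload 14.6 kg.
Tool frame: the origin (TCP) lies at the very end of the fingers, on their centre line; the grasp point (between the pads) lies 19 mm behind it; z points along the fingers, y is the line along which they close (so a half turn about z gives the same grasp; the last joint's range is limited). The gripper opens to 94 mm and grips with 3 to 60 N. Pads are 16 mm wide; open, the fingers measure 119 mm over their backs; the gripper's body (75 mm by 177 mm) begins 78 mm behind the grasp point.
Start: joints at [1.148, 0.3, 1.521, -0, 1.321, -0.067], TCP at [191.584, 515.543, 182.246] pointing down, gripper open.
Joint ranges: [-3.03, 3.03], [-0.79, 2.21], [0.23, 2.52], [-1.04, 4.18], [0, 3.07], [-2.55, 2.55]. Speed limits (rad/s): [2.22, 2.22, 2.57, 3.14, 3.14, 3.14].

### API

Orientations are given as [roll, pitch, yaw] about the fixed x, y, z axes, in that order (R = Rz(yaw) Ry(pitch) Rx(roll)).
In Python, from cell import manip, camera, get_calibration gives the robot as it stands. The module is installed in compiled form; this text tells all that it offers.
- The arm moves only by the tool jog_arm, never from a script. Its argument "plan" is one flat list of numbers, 6 for each row, row after row: the shift along the world's x, y, z in m, then the turn, a rotation vector about the world's x, y, z in degrees. A call has 1 to 20 rows; each row is the pose to reach, as a shift and turn from the pose commanded when the call began; what a row does not reach only later rows make up. A row lasts 1/10 s, in which the tool goes at most 50 mm and 8.59 degrees, less where a joint would pass 70% of its speed; a pose out of reach is approached as far as the arm can. A call with a gripper value outside its range is refused whole. "claw" is the finger opening in m, from 0 to 0.094, set as the call begins (left out, the last holds). The fingers move at their own pace and stop on an object; "force" is the grip in N (left out, the last holds). Time passes only in rows, so rows that repeat a pose let the fingers close. It gives the time, the measured TCP pose, the force, the opening and the grip force at its end, in the units of the state.
- manip.read_state(): the state, without advancing time (a new reading comes with each control period).
- camera(name): name is "scene" or "top"; returns (picture, depth): 400x640x3 uint8, red, green, blue; 400x640 float32, mm along the optical axis (not along the pixel's ray), 0 where there is no reading.
- get_calibration(name): a dict with "fx", "fy", "cx", "cy" (pixels), "k1" (the pictures are not rectified: a ray, as slopes to the right and down, at radius r is drawn at 1 + k1 r^2 times it, then the intrinsics apply), "origin" and "attitude" of the camera in the world. Camera axes: x right, y down, z forward; pixel columns grow to the right and rows downward; lengths in mm; the calibration is good to about 2 mm. A picture is of the moment at which its call begins. get_calibration takes no time and is no camera call.
- manip.sign_off(): hands the job in; it is judged then, once.
The state is a dict: "clock": time; "joints": joint angles; "qd": joint speeds; "effort": joint torques, N m; "eef_pos": TCP position; "eef_rot": TCP orientation; "wrist_force": force on the tool from outside, world axes, zero at the start; "moment": the same for the moment, N m; "finger_gap": finger opening in mm; "finger_force": force on a finger pad.
Only numpy, scipy, OpenCV 4.12 (cv2) and the standard library are available. Lean on these libraries where they do the work, as an engineer would, in place of code of your own. Each camera call takes 0.05 s, during which the arm holds its last target. There are 200 camera calls.

### The job

The pipette lying on the mat is about to be hung back on its carousel stand: with a finger, push on one of the stand's holder arms to turn the carousel until the one empty holder faces you (points straight at the robot's base), and leave it at rest there. Push on the grey arms, not on the hanging pipettes; lift nothing, and leave the stand and everything else on the bench where it is.

Things in the scene. Friction and masses are not known exactly. Their poses are not given: they have to be found in the camera images.
- stand: Pipette carousel stand, loose on the mat, 2.8 kg. Origin on the column axis under its round grey foot (diameter 170 mm, 24 mm high); z up along the column (diameter 22 mm); its -x axis points at the robot's base axis (within 2 degrees). On the column turns a grey head with six equal arms 60 degrees apart, each ending in a fork; five forks hold a pipette, the sixth is empty.
- hub (a point): Centre of the turning head, on the column axis, at mid height of the arms, 215 mm above the stand's origin. Hub radius 34 mm; its black cap is 22 mm above this point. Each arm is a bar 10 mm wide out to 89 mm from the axis, then a fork of two prongs, each 6 mm thick, 42 mm over both, 30 mm between, out to 123 mm. Arms and prongs are 14 mm tall (7 mm above and below this point).
- carousel (a joint): Turn of the head, rad: 0 when the empty holder points along the stand's -x axis (at the robot), growing counter-clockwise seen from above. Turns endlessly either way (2 pi is home too) against a steady drag of 0.15 N m (1.5 N at 100 mm from the axis) and stays where it is left. Starts from 0.7 to 5.58.
- empty_holder (a point): Middle of the empty fork, between its prongs, 105 mm from the column axis, at mid height of the arms.
- pipette1: Pipette hanging in the fork 60 degrees counter-clockwise (seen from above) from the empty one: white upright handle of 27 mm diameter, grey shaft below, white finger hook 37 mm outwards from its middle. Origin on its axis, 105 mm from the column axis, at the mid height of the arms; it reaches 42 mm above that and 168 mm below. It turns with the head and can be lifted straight up out of its fork.
- pipette2: Pipette hanging in the fork 120 degrees counter-clockwise (seen from above) from the empty one: white upright handle of 27 mm diameter, grey shaft below, white finger hook 37 mm outwards from its middle. Origin on its axis, 105 mm from the column axis, at the mid height of the arms; it reaches 42 mm above that and 168 mm below. It turns with the head and can be lifted straight up out of its fork.
- pipette3: Pipette hanging in the fork 180 degrees counter-clockwise (seen from above) from the empty one: white upright handle of 27 mm diameter, grey shaft below, white finger hook 37 mm outwards from its middle. Origin on its axis, 105 mm from the column axis, at the mid height of the arms; it reaches 42 mm above that and 168 mm below. It turns with the head and can be lifted straight up out of its fork.
- pipette4: Pipette hanging in the fork 240 degrees counter-clockwise (seen from above) from the empty one: white upright handle of 27 mm diameter, grey shaft below, white finger hook 37 mm outwards from its middle. Origin on its axis, 105 mm from the column axis, at the mid height of the arms; it reaches 42 mm above that and 168 mm below. It turns with the head and can be lifted straight up out of its fork.
- pipette5: Pipette hanging in the fork 300 degrees counter-clockwise (seen from above) from the empty one: white upright handle of 27 mm diameter, grey shaft below, white finger hook 37 mm outwards from its middle. Origin on its axis, 105 mm from the column axis, at the mid height of the arms; it reaches 42 mm above that and 168 mm below. It turns with the head and can be lifted straight up out of its fork.
- spare_pipette: The same kind of pipette, loose, lying on the mat between the robot and the stand, 27 mm thick; origin under its handle, x axis along it towards the plunger (42 mm), the tip 168 mm the other way.
- wash_bottle: Loose white bottle, 66 mm diameter, 175 mm tall, standing; origin under its centre.
- reagent_a: Loose white jar with cap, 56 mm diameter, 105 mm tall, standing; origin under its centre.
- reagent_b: Loose white jar with cap, 48 mm diameter, 75 mm tall, standing; origin under its centre.
- vial: Loose small amber vial, 26 mm diameter, 48 mm tall, standing; origin under its centre.
- marker: Loose marker pen lying on the mat, 125 mm long along x, 15 mm high; origin under its middle.
- tube_rack: Black tube rack with glass tubes, 100 x 200 mm, 92 mm tall, 0.6 kg; origin under its centre.

How it is judged:
By the outcome, as a careful person would: the job done as asked, in the order asked, and still so for the second after the job is handed in, with the robot touching nothing.
It also fails if it takes over 48 s, if anything falls off the work surface, if the arm or the gripper's body presses on something with over 40 N, if the wrist force passes 120 N, or if a joint passes its speed limit or range.

## Working session

There is one attempt and no reset: what is moved stays moved. The work goes in short steps, Python scripts to look and compute and a tool call to move; the robot and the scene stay as the last step left them, time stands still between calls to the robot, and variables do not carry over. Pictures are saved under pics/ and viewed, at most 10 in all, crops included, and the job is handed in when it is done.

Besides the shell and the picture viewer there is one more tool, called by a JSON object that holds its "fn" and its "kwargs", one argument or row to a line. jog_arm: Moves the arm, as the interface text tells. Its arguments: {"type":"object","properties":{"plan":{"type":"array"},"claw":{"type":"number"},"force":{"type":"number"}},"required":["plan"]}

```bash
mkdir -p pics
cat > h.py <<'E'
import numpy as np, cv2
from cell import manip, camera, get_calibration
def cloud(name, save=None):
    im,d=camera(name); c=get_calibration(name)
    if save: cv2.imwrite('pics/'+save, im[:,:,::-1])
    K=np.array([[c['fx'],0,c['cx']],[0,c['fy'],c['cy']],[0,0,1.]])
    v,u=np.mgrid[0:400,0:640]
    p=cv2.undistortPoints(np.stack([u,v],-1).reshape(-1,1,2).astype(float),K,np.array([c['k1'],0,0,0.])).reshape(400,640,2)
    P=np.dstack([p,np.ones((400,640))])*d[...,None]
    A=np.array(c['attitude'],float)
    if A.shape!=(3,3):
        from scipy.spatial.transform import Rotation as R
        A=R.from_euler('xyz',A).as_matrix()
    W=P@A.T+np.array(c['origin'])
    W[d==0]=np.nan
    return im,W
E
python3 - <<'E'
from h import *
for n in ('scene','top'):
    print(get_calibration(n)); im,W=cloud(n,n+'0.png')
    np.save(n+'.npy',W); print(np.nanmedian(W[...,2]))
print(manip.read_state())
E
```

```text
{'fx': 440.17201344752414, 'fy': 440.17201344752414, 'cx': 322.92574423153786, 'cy': 199.36176275737273, 'k1': 0.005961522578215327, 'origin': array([ 891.69670546, -647.46508255, 1155.53561198]), 'attitude': array([-2.5752891 ,  0.00795417,  0.53845548])}
1.0754213671115167
{'fx': 426.55277163001557, 'fy': 426.55277163001557, 'cx': 316.0602871422362, 'cy': 195.41784127608773, 'k1': -0.09904871528727711, 'origin': array([ 343.09508213,  -89.29841691, 1296.17739667]), 'attitude': array([-2.96305087, -0.00924873, -1.5582254 ])}
-0.5656847873633524
{'clock': 0.1, 'joints': array([ 1.14840351e+00,  3.00398371e-01,  1.52147909e+00,  1.16986452e-05,
        1.32069913e+00, -6.66034914e-02]), 'qd': array([-0.00040413, -0.00086557, -0.00052655,  0.00092174,  0.00077467,
        0.00172466]), 'effort': array([ 6.52433428e-04, -5.32648230e+01, -3.53284907e+01,  7.09524332e-02,
        2.35185988e-02, -5.22928201e-05]), 'eef_pos': array([191.48393159, 515.33328709, 181.76937822]), 'eef_rot': array([-3.14061165e+00, -7.67923221e-05,  2.78580039e+00]), 'wrist_force': array([-0.92136447,  0.3447924 , -0.37846203]), 'moment': array([ 0.04665207, -0.02239718,  0.01535319]), 'finger_force': 0.0, 'finger_gap': 93.71593561643054}
```

View pics/scene0.png

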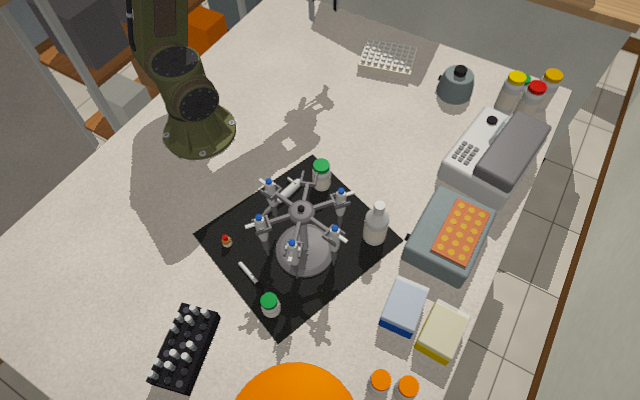

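View pics/top0.png

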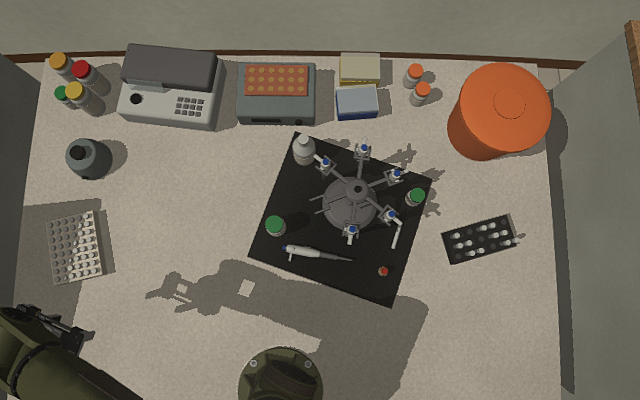

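The top view shows the hub cap near (357,188), blue plungers at (363,150), (326,162), (398,173), (391,215), (352,230), and the empty fork at about (322,205), to the left. Next I'll measure these.

Run:
```python
from h import *
for n in ('top','scene'):
    W=np.load(n+'.npy'); im=cv2.imread(f'pics/{n}0.png'); hsv=cv2.cvtColor(im,cv2.COLOR_BGR2HSV)
    m=(cv2.inRange(hsv,(105,120,60),(125,255,255))>0)
    reg=(np.abs(W[...,0]-500)<300)&(np.abs(W[...,1]+150)<300)
    k,l,s,c=cv2.connectedComponentsWithStats((m&reg&(W[...,2]>200)).astype(np.uint8))
    Q=[]
    for i in range(1,k):
        if s[i,4]>4: q=np.nanmedian(W[l==i],0);Q.append(q);print(n,c[i].round(),s[i,4],q.round())
    Q=np.array(Q)
    A=np.c_[2*Q[:,:2],np.ones(len(Q))];x=np.linalg.lstsq(A,(Q[:,:2]**2).sum(1),rcond=None)[0]
    h=x[:2];print('hub',h,'R',np.sqrt(x[2]+h@h),np.degrees(np.arctan2(*(Q[:,:2]-h).T[::-1])), 'home',np.degrees(np.arctan2(-h[1],-h[0])))
    d=np.hypot(W[...,0]-h[0],W[...,1]-h[1])
    cap=W[(d<30)&(W[...,2]>230)];print('cap',len(cap),np.nanmedian(cap,0))
    a=W[(d>40)&(d<125)&(np.abs(W[...,2]-220)<8)]
    t=np.degrees(np.arctan2(a[:,1]-h[1],a[:,0]-h[0]))
    print('arm hist',[(b*10-180,int(v)) for b,v in enumerate(np.histogram(t,36,(-180,180))[0]) if v])
    z=np.angle(np.exp(6j*np.radians(t)).mean());print('arm phase mod 60',np.degrees(z)/6)
    ob=reg&(W[...,2]>8)&(d>135)
    k,l,s,c=cv2.connectedComponentsWithStats(ob.astype(np.uint8))
    for i in range(1,k):
        if s[i,4]>25: print('obj',c[i].round(),s[i,4],np.nanmedian(W[l==i],0).round(),np.nanmax(W[l==i],0).round(),np.nanmin(W[l==i],0).round())
```

```text
top [364. 147.] 23 [ 657. -216.  260.]
top [325. 161.] 27 [ 619. -118.  259.]
top [397. 173.] 30 [ 591. -298.  260.]
top [392. 213.] 29 [ 489. -284.  259.]
top [352. 228.] 26 [ 450. -185.  259.]
hub [ 553.18945695 -200.28596261] R 104.98518394155958 [  -8.74796069   51.44000652  -68.90723133 -127.74743191  171.74112675] home 160.09687055476314
cap 129 [ 553.41704025 -202.56633794  231.77054945]
arm hist [(-180, 26), (-150, 15), (-140, 88), (-130, 60), (-120, 32), (-90, 11), (-80, 81), (-70, 63), (-60, 35), (-30, 6), (-20, 64), (-10, 71), (0, 35), (30, 11), (40, 67), (50, 77), (60, 35), (90, 5), (100, 73), (110, 65), (120, 43), (150, 4), (160, 67), (170, 79)]
arm phase mod 60 -8.682384414847663
obj [271. 120.] 33 [799.  39.  57.] [800.  66.  81.] [798.  16.  38.]
obj [298. 122.] 40 [793. -42.  60.] [800. -24.  70.] [789. -52.  22.]
obj [304. 150.] 585 [688. -62. 120.] [732. -28. 238.] [635. -95.   8.]
obj [415. 197.] 284 [ 566. -388.   75.] [ 600. -369.   85.] [ 546. -415.    8.]
obj [398. 229.] 164 [ 469. -345.   15.] [ 540. -304.  236.] [ 417. -370.    8.]
obj [275. 226.] 344 [472. 
[... 735 characters left out ...]
, 124), (-10, 62), (0, 9), (30, 17), (40, 124), (50, 66), (60, 24), (90, 6), (100, 73), (110, 54), (120, 38), (150, 7), (160, 48), (170, 104)]
arm phase mod 60 -8.427382335304218
obj [321. 174.] 483 [484.   8.  84.] [504.  99. 114.] [408.  -9.   8.]
obj [290. 188.] 208 [409. -49.  27.] [423.  -0.  38.] [371. -90.   8.]
obj [375. 224.] 871 [707. -77. 114.] [735. -29. 183.] [656. -93.   8.]
obj [266. 211.] 51 [ 387. -155.   23.] [ 396. -134.   28.] [ 374. -174.    9.]
obj [407. 238.] 42 [795. -47.  66.] [800. -31.  90.] [787. -87.  49.]
obj [226. 241.] 103 [ 353. -302.   32.] [ 363. -279.   55.] [ 317. -313.    8.]
obj [264. 296.] 588 [ 565. -390.   49.] [ 593. -327.   84.] [ 415. -420.    8.]
```

{"fn": "jog_arm", "kwargs": {
  "plan": [0, 0, 0.06, 0, 0, 0, 0, 0, 0.12, 0, 0, 0, 0.323, -0.618, 0.12, 0, 0, -138, 0.323, -0.618, 0.12, 0, 0, -138, 0.323, -0.618, 0.12, 0, 0, -138, 0.323, -0.618, 0.12, 0, 0, -138, 0.323, -0.618, 0.12, 0, 0, -138, 0.323, -0.618, 0.12, 0, 0, -138, 0.323, -0.618, 0.12, 0, 0, -138, 0.323, -0.618, 0.12, 0, 0, -138, 0.323, -0.618, 0.12, 0, 0, -138, 0.323, -0.618, 0.12, 0, 0, -138, 0.323, -0.618, 0.12, 0, 0, -138, 0.323, -0.618, 0.12, 0, 0, -138, 0.323, -0.618, 0.12, 0, 0, -138, 0.323, -0.618, 0.12, 0, 0, -138, 0.323, -0.618, 0.12, 0, 0, -138, 0.323, -0.618, 0.12, 0, 0, -138, 0.323, -0.618, 0.12, 0, 0, -138, 0.323, -0.618, 0.12, 0, 0, -138],
  "claw": 0
}}

```text
clock: 2.1
eef_pos: [514.5, -102.3, 302.1]
eef_rot: [-3.141, 0.0, 0.381]
wrist_force: [-0.1, 0.8, -0.1]
finger_gap: 0.4
finger_force: 0.0
```

Run:
```python
from h import *
a,W=cloud('scene'); b,W2=cloud('top')
f=lambda im,x,y:cv2.resize(im[y:y+120,x:x+100,::-1],(400,480),interpolation=cv2.INTER_CUBIC)
cv2.imwrite('pics/c1.png',np.hstack([f(a,250,110),f(b,290,120)]))
for w in (W,W2):
    m=(np.hypot(w[...,0]-514.5,w[...,1]+102.4)<40)&(w[...,2]>285)&(w[...,2]<350)
    q=w[m]; print(len(q), q.min(0) if len(q) else 0, q.max(0) if len(q) else 0)
print(manip.read_state()['joints'])
```

```text
1 [ 512.87167938 -113.50721998  334.19264294] [ 512.87167938 -113.50721998  334.19264294]
0 0 0
[-2.65891169e-01  1.79945540e-01  1.39424112e+00  7.59262363e-06
  1.56735770e+00  9.23691989e-01]
```

View pics/c1.png

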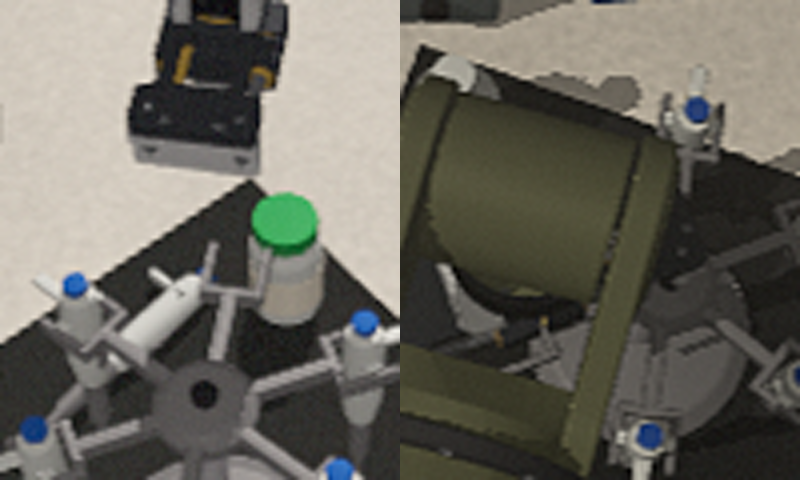

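The scene crop (left) shows the empty fork at (235,265), free. The grey-tipped gripper is up-left of it at (195,150). I'll check where the TCP projects and how wide the tip is.

Run:
```python
from h import *
from scipy.spatial.transform import Rotation as R
a,W=cloud('scene'); c=get_calibration('scene')
A=R.from_euler('xyz',c['attitude']).as_matrix()
for p in ([514.5,-102.3,302],[514.5,-102.3,399],[514.5,-102.3,215]):
    q=A.T@(np.array(p)-c['origin']); s=q[:2]/q[2]; s*=1+c['k1']*(s@s); print(s*c['fx']+[c['cx'],c['cy']])
for u,v in [(285,147),(297,149),(312,150),(285,140),(297,142),(312,140),(297,135),(297,128),(295,115)]: print(u,v,W[v,u].round())
```

```text
[307.5898464  158.39507061]
[305.98309034 131.95823065]
[308.83557173 178.89795133]
285 147 [ 516. -186.  435.]
297 149 [ 542. -178.  436.]
312 150 [ 571. -166.  439.]
285 140 [ 523. -191.  467.]
297 142 [ 547. -183.  467.]
312 140 [ 570. -163.  466.]
297 135 [ 538. -169.  469.]
297 128 [ 510. -129.  436.]
295 115 [ 503. -122.  466.]
```

Run:
```python
from h import *
a,W=cloud('scene'); 
for v in range(146,164,2): print(v,[int(z) if z==z else -1 for z in W[v,280:332:3,2]])
cv2.imwrite('pics/c2.png',cv2.resize(a[60:210,230:380,::-1],(600,600),interpolation=cv2.INTER_CUBIC))
print(manip.read_state()['eef_pos'])
```

```text
146 [1, 439, 440, 450, 451, 452, 451, 453, 459, 458, 459, 456, 4, 3, -1, 3, 3, 0]
148 [2, 433, 433, 437, 434, 439, 438, 440, 451, 446, 449, 451, -1, 2, 3, 2, 4, 1]
150 [2, 0, 428, 424, 427, 429, 428, 434, 433, 438, 435, 439, 0, -1, 0, 1, 3, -1]
152 [3, 3, 0, -1, 0, 2, 424, 426, 427, 428, 430, 432, 0, 0, 1, 2, 0, -1]
154 [1, 2, 0, 0, 2, 0, 2, 8, 0, 0, -3, 0, 0, 0, 4, 0, 1, 4]
156 [0, 5, 0, 2, 1, 1, 0, 1, 0, -2, 4, 5, 1, 0, 3, 3, 0, 4]
158 [0, 0, 0, 2, 0, 0, 0, 3, 0, 5, -1, 3, 0, 112, 107, 2, 0, 0]
160 [2, -3, 0, -1, 0, 1, 3, 0, 6, 6, 4, 1, 109, 110, 112, 108, 0, 9]
162 [2, 0, 2, 6, -2, 2, 2, 1, 8, 1, 5, 106, 114, 105, 110, 110, 110, -3]
[ 514.54996241 -102.19888906  302.32680896]
```

View pics/c2.png

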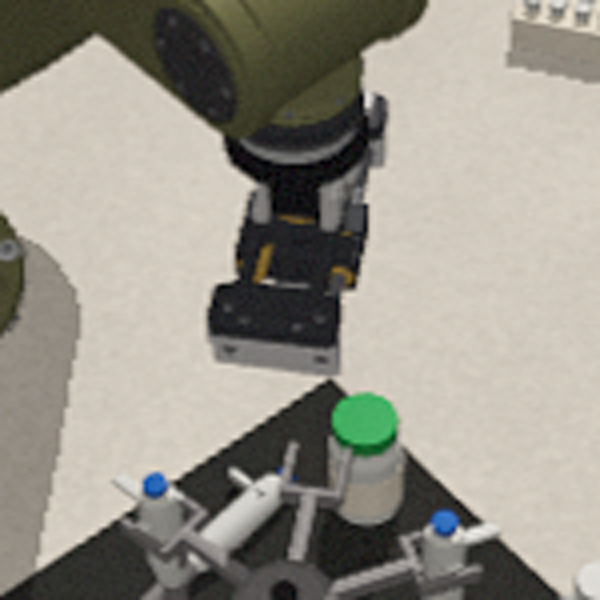

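The TCP should project to about (308,392) in this crop, but no fingers show there. The gripper body may be hiding them, so I'll turn the tool to expose them before descending.

{"fn": "jog_arm", "kwargs": {
  "plan": [0, 0, 0, 0, 0, 70, 0, 0, 0, 0, 0, 70, 0, 0, 0, 0, 0, 70, 0, 0, 0, 0, 0, 70, 0, 0, 0, 0, 0, 70, 0, 0, 0, 0, 0, 70, 0, 0, 0, 0, 0, 70, 0, 0, 0, 0, 0, 70, 0, 0, 0, 0, 0, 70, 0, 0, 0, 0, 0, 70]
}}

```text
clock: 3.3
eef_pos: [514.6, -102.4, 302.3]
eef_rot: [3.142, 0.0, 1.597]
wrist_force: [0.1, 0.3, -0.4]
finger_gap: 0.3
finger_force: 0.0
```

Run:
```python
from h import *
a,W=cloud('scene'); np.save('s3.npy',W)
cv2.imwrite('pics/c3.png',cv2.resize(a[60:210,230:380,::-1],(600,600),interpolation=cv2.INTER_CUBIC))
for v in range(130,166,3): print(v,[int(z) if z==z else -1 for z in W[v,280:332:3,2]])
```

```text
130 [0, 3, 2, 4, 430, 432, 438, 442, 449, 446, 440, 420, -1, 0, 459, 468, 466, 467]
133 [-3, 1, 0, 4, 1, 3, 427, 433, 439, 438, 437, 439, 440, 1, 2, 467, 465, 466]
136 [4, 2, 0, -2, 0, 2, 2, 389, 394, 400, 391, 4, 436, 440, 441, 458, 461, 465]
139 [7, 2, -2, 1, 3, 4, 2, 380, 380, 385, 381, 2, 4, 4, 1, 441, 452, 456]
142 [2, 0, 1, 1, -2, 2, 3, 367, 368, 378, 372, -1, 0, -1, 1, 3, 442, 436]
145 [1, 5, 1, 4, 1, 0, 3, 355, 359, 366, 363, -5, 0, 2, 0, 7, 431, 430]
148 [0, -1, -1, 5, -1, 0, 2, 345, 348, 353, 349, 3, 2, 2, -1, 2, 3, 3]
151 [0, -1, 2, 3, 3, -1, 7, 333, 336, 348, 342, 2, 7, 0, -1, 2, 3, 0]
154 [3, -2, 2, 2, 2, 2, 4, 0, 327, 329, 0, 4, 1, -1, 1, 5, 0, 0]
157 [0, 0, 3, 3, 1, 2, 3, 0, 1, 7, 6, 1, 0, 2, 0, 1, 1, 2]
160 [-2, 2, 0, 0, 1, 2, 2, 2, 1, 5, 6, 7, 109, 109, 104, 109, 0, 0]
163 [0, 0, 0, 0, 3, 0, 6, 4, 0, 4, 4, 110, 115, 104, 105, 109, 111, 2]
```

View pics/c3.png

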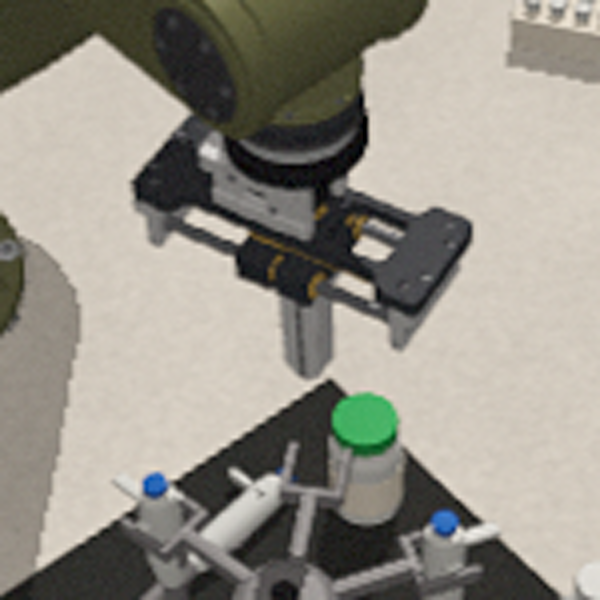

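The turned view shows the closed fingers as a plain column, with the tip at crop (310,375). I'll check their x, y position, width and tip height against the reported TCP.

Run:
```python
from h import *
W=np.load('s3.npy'); s=W[136:158,298:318].reshape(-1,3); s=s[(s[:,2]>300)&(s[:,2]<395)]
print(len(s),s.min(0),s.max(0),np.median(s,0))
r=s[s[:,2]<350]; c,sz,an=cv2.minAreaRect(r[:,:2].astype(np.float32)); print(c,sz,an, np.percentile(r,[2,98],axis=0))
```

```text
214 [ 500.55463012 -114.02500009  327.47139622] [526.82506753 -93.70755758 394.93932211] [ 517.69617986 -110.5950927   363.72703477]
(516.5849609375, -109.51545715332031) (28.265960693359375, 13.707606315612793) 33.150508880615234 [[ 501.97660908 -112.75929166  327.98078651]
 [ 525.69694402  -97.33642289  349.46281671]]
```

{"fn": "jog_arm", "kwargs": {
  "plan": [0, 0, 0, 0, 0, -70, 0, 0, 0, 0, 0, -70, 0, 0, 0, 0, 0, -70, 0, 0, 0, 0, 0, -70, 0, 0, 0, 0, 0, -70, 0, 0, 0, 0, 0, -70, 0, 0, 0, 0, 0, -70, 0, 0, 0, 0, 0, -70, 0, 0, 0, 0, 0, -70, 0, 0, -0.02, 0, 0, -70, 0, 0, -0.04, 0, 0, -70, 0, 0, -0.06, 0, 0, -70, 0, 0, -0.07, 0, 0, -70, 0, 0, -0.08, 0, 0, -70, 0, 0, -0.09, 0, 0, -70, 0, 0, -0.1, 0, 0, -70, 0, 0, -0.11, 0, 0, -70, 0, 0, -0.115, 0, 0, -70, 0, 0, -0.115, 0, 0, -70]
}}

```text
clock: 5.25
eef_pos: [514.4, -102.4, 186.6]
eef_rot: [-3.141, 0.001, 0.377]
wrist_force: [-1.0, 0.1, -0.3]
finger_gap: 0.4
finger_force: 0.0
```

```bash
python3 -c "
from math import *
for d in [2.5*i for i in range(1,18)]+[44.5,46,47]:
  t=radians(111.6+d);s=radians(111.6);print('%.4f, %.4f, 0, 0, 0, %.1f,'%(.105*(cos(t)-cos(s)),.105*(sin(t)-sin(s)),d),end=' ')"
```

```text
-0.0042, -0.0018, 0, 0, 0, 2.5, -0.0084, -0.0037, 0, 0, 0, 5.0, -0.0124, -0.0059, 0, 0, 0, 7.5, -0.0164, -0.0082, 0, 0, 0, 10.0, -0.0202, -0.0107, 0, 0, 0, 12.5, -0.0240, -0.0133, 0, 0, 0, 15.0, -0.0276, -0.0161, 0, 0, 0, 17.5, -0.0311, -0.0191, 0, 0, 0, 20.0, -0.0344, -0.0222, 0, 0, 0, 22.5, -0.0376, -0.0255, 0, 0, 0, 25.0, -0.0407, -0.0289, 0, 0, 0, 27.5, -0.0436, -0.0324, 0, 0, 0, 30.0, -0.0464, -0.0361, 0, 0, 0, 32.5, -0.0490, -0.0398, 0, 0, 0, 35.0, -0.0514, -0.0437, 0, 0, 0, 37.5, -0.0537, -0.0477, 0, 0, 0, 40.0, -0.0558, -0.0518, 0, 0, 0, 42.5, -0.0573, -0.0551, 0, 0, 0, 44.5, -0.0584, -0.0576, 0, 0, 0, 46.0, -0.0591, -0.0593, 0, 0, 0, 47.0,
```

{"fn": "jog_arm", "kwargs": {
  "plan": [-0.004, -0.002, 0, 0, 0, 2.5, -0.008, -0.004, 0, 0, 0, 5, -0.012, -0.006, 0, 0, 0, 7.5, -0.016, -0.008, 0, 0, 0, 10, -0.02, -0.011, 0, 0, 0, 12.5, -0.024, -0.013, 0, 0, 0, 15, -0.028, -0.016, 0, 0, 0, 17.5, -0.031, -0.019, 0, 0, 0, 20, -0.034, -0.022, 0, 0, 0, 22.5, -0.038, -0.0255, 0, 0, 0, 25, -0.041, -0.029, 0, 0, 0, 27.5, -0.044, -0.032, 0, 0, 0, 30, -0.046, -0.036, 0, 0, 0, 32.5, -0.049, -0.04, 0, 0, 0, 35, -0.051, -0.044, 0, 0, 0, 37.5, -0.054, -0.048, 0, 0, 0, 40, -0.056, -0.052, 0, 0, 0, 42.5, -0.057, -0.055, 0, 0, 0, 44.5, -0.058, -0.058, 0, 0, 0, 46, -0.059, -0.059, 0, 0, 0, 47]
}}

```text
clock: 7.25
eef_pos: [455.9, -161.6, 187.7]
eef_rot: [3.141, -0.0, 1.198]
wrist_force: [2.4, 1.1, -0.2]
finger_gap: 0.5
finger_force: 0.7
```

```bash
cat > m.py <<'E'
from h import *
def meas(n,save=None):
    im,W=cloud(n,save); hsv=cv2.cvtColor(im,cv2.COLOR_RGB2HSV)
    m=cv2.inRange(hsv,(105,120,60),(125,255,255))>0
    h=np.array([552.8,-200.2]); d=np.hypot(W[...,0]-h[0],W[...,1]-h[1])
    k,l,s,c=cv2.connectedComponentsWithStats((m&(d<140)&(W[...,2]>240)&(W[...,2]<275)).astype(np.uint8))
    Q=np.array([np.nanmedian(W[l==i],0) for i in range(1,k) if s[i,4]>8])
    if len(Q)>2:
        A=np.c_[2*Q[:,:2],np.ones(len(Q))];x=np.linalg.lstsq(A,(Q[:,:2]**2).sum(1),rcond=None)[0]; print('fit',x[:2],np.sqrt(x[2]+x[:2]@x[:2]))
    t=np.degrees(np.arctan2(Q[:,1]-h[1],Q[:,0]-h[0]))
    print(n,Q.round(1).tolist(),t.round(1),'offset from home mod 60:',((t-160.1+30)%60-30).round(2),'mean',((t-160.1+30)%60-30).mean())
if __name__=='__main__':
    import sys
    meas('scene',sys.argv[1]); meas('top')
    s=manip.read_state();print(s['clock'],s['eef_pos'],s['wrist_force'])
E
python3 m.py s4.png
```

```text
fit [ 552.90669254 -201.00598542] 104.5112851493683
scene [[542.3, -97.3, 260.6], [637.7, -139.4, 260.3], [467.3, -261.4, 261.0], [648.5, -242.9, 260.3], [562.5, -304.9, 260.6]] [  95.8   35.6 -144.4  -24.   -84.7] offset from home mod 60: [-4.27 -4.5  -4.5  -4.12 -4.79] mean -4.435046164355566
fit [ 551.31788015 -201.09779913] 105.44900772136009
top [[648.0, -244.1, 259.7], [637.6, -140.2, 259.6], [563.9, -305.1, 259.5], [543.5, -96.3, 258.4], [466.1, -264.0, 260.1]] [ -24.7   35.3  -84.    95.1 -143.7] offset from home mod 60: [-4.84 -4.84 -4.08 -4.97 -3.77] mean -4.502315793943239
7.35 [ 455.68946051 -161.57728318  187.58982446] [0.02582711 0.50811582 0.05511252]
```

{"fn": "jog_arm", "kwargs": {
  "plan": [-0.0007, -0.0019, 0, 0, 0, 1.1, -0.0013, -0.0038, 0, 0, 0, 2.2, -0.002, -0.0055, 0, 0, 0, 3.2, -0.0024, -0.0067, 0, 0, 0, 3.9, -0.0026, -0.0075, 0, 0, 0, 4.4, -0.0026, -0.0075, 0, 0, 0, 4.4]
}}

```text
clock: 7.95
eef_pos: [452.9, -169.1, 187.2]
eef_rot: [-3.141, 0.0, 1.274]
wrist_force: [-0.1, 0.1, 0.3]
finger_gap: 0.4
finger_force: 0.1
```

```bash
python3 m.py s5.png;python3 m.py s5b.png
```

```text
fit [ 552.91385795 -200.38203189] 104.4208625655167
scene [[534.1, -97.5, 260.2], [632.4, -133.4, 260.7], [472.7, -267.5, 260.7], [651.6, -236.5, 260.6], [571.2, -302.7, 261.0]] [ 100.3   40.  -140.   -20.2  -79.8] offset from home mod 60: [ 0.2  -0.11 -0.08 -0.27  0.07] mean -0.03632133713528276
fit [ 553.68036904 -200.65304861] 104.09995250035688
top [[650.5, -236.7, 258.9], [633.7, -132.8, 259.9], [572.2, -303.5, 259.6], [534.3, -98.8, 259.0]] [-20.5  39.8 -79.4 100.4] offset from home mod 60: [-0.58 -0.29  0.52  0.26] mean -0.021996101666807988
8.05 [ 452.87378293 -169.02891169  187.16115577] [-0.10240533 -0.16623245  0.44502335]
fit [ 552.7849546  -200.66948229] 104.35275663084863
scene [[534.2, -97.8, 260.8], [632.5, -134.0, 260.7], [472.7, -267.4, 260.6], [651.4, -235.8, 260.1], [571.5, -303.2, 260.2]] [ 100.3   39.7 -140.   -19.9  -79.7] offset from home mod 60: [ 0.18 -0.39 -0.11  0.03  0.18] mean -0.02167478491647614
fit [ 553.56727945 -200.79353163] 104.14593509298149
top [[650.5, -236.5, 259.5], [633.6, -132.9, 258.6], [572.2, -303.7, 259.9], [534.8, -98.8, 259.3]] [-20.4  39.8 -79.4 100. ] offset from home mod 60: [-0.47 -0.33  0.5  -0.06] mean -0.0884113369991617
8.15 [ 452.90162085 -169.00744534  187.15880459] [ 0.54939522 -0.2961829  -0.90897877]
```

{"fn": "jog_arm", "kwargs": {
  "plan": [0.0007, 0.002, 0, 0, 0, 0, 0.0015, 0.005, 0, 0, 0, 0, 0.0015, 0.005, 0, 0, 0, 0, 0.0015, 0.005, 0.02, 0, 0, 0, 0.0015, 0.005, 0.045, 0, 0, 0, 0.0015, 0.005, 0.08, 0, 0, 0, 0.0015, 0.005, 0.12, 0, 0, 0, 0.0015, 0.005, 0.16, 0, 0, 0, -0.03, 0.05, 0.16, 0, 0, 0, -0.06, 0.1, 0.16, 0, 0, 0, -0.06, 0.15, 0.16, 0, 0, 0, -0.06, 0.2, 0.16, 0, 0, 0, -0.06, 0.2, 0.16, 0, 0, 0, -0.06, 0.2, 0.16, 0, 0, 0]
}}

```text
clock: 9.55
eef_pos: [392.9, 32.2, 347.4]
eef_rot: [3.141, -0.0, 1.278]
wrist_force: [0.0, 0.5, 0.1]
finger_gap: 0.3
finger_force: 0.0
```

```bash
python3 m.py s6.png
```

```text
fit [ 552.33949223 -200.10554628] 104.84034829166721
scene [[534.3, -96.9, 260.9], [632.8, -133.0, 260.5], [471.5, -267.0, 260.6], [651.1, -235.9, 260.6], [571.4, -303.0, 260.5]] [ 100.2   40.  -140.6  -20.   -79.8] offset from home mod 60: [ 0.06 -0.06 -0.69 -0.06  0.14] mean -0.1228011309766572
fit [ 554.06261855 -200.80979531] 104.14166885366237
top [[651.1, -236.6, 259.7], [633.9, -132.9, 258.8], [572.1, -303.8, 260.1], [534.9, -98.7, 259.5], [473.8, -267.1, 259.3]] [ -20.3   39.7  -79.4  100.  -139.8] offset from home mod 60: [-0.42 -0.43  0.46 -0.08  0.14] mean -0.06563464936260459
9.65 [393.11794186  30.35185375 347.1653052 ] [0.55231829 1.03520939 0.10861423]
```

View pics/s6.png

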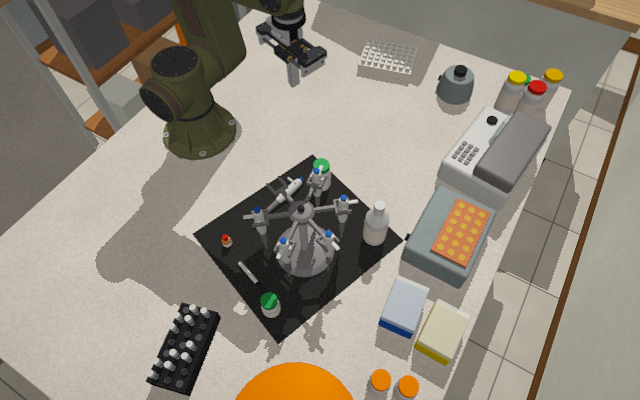

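The picture shows the empty fork at about (265,190), pointing at the robot base. All five pipettes are still hanging, nothing else has moved, and the gripper is clear.

```bash
python3 -c "
from cell import manip; print(manip.sign_off())"
```

```text
the job is handed in; nothing more can be done
None
```

The empty holder now points at the robot's base, within about 0.2° by the camera measurements. The carousel is at rest, the stand and other items look unmoved in the images, and the job was handed in at about 10 s of the 48 s limit.

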